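Prime the syrup pump with the interlock key and hold it

TASK

Prime the syrup pump: draw the red-headed key up out of the red-ringed isolator lock, put it into the red-ringed key switch on top of the pump's white control box, and work it in until its shoulder sits fully home; the pins inside are sticky, so wiggle the key back and forth along the keyway while pressing lightly rather than forcing it. Then turn it clockwise (seen from above) a quarter turn to the stop and keep it there against the spring: the job finishes with the key still gripped and held turned. Leave the blue key in its lock, do not press the red stop button, and do not disturb the other things on the table.

Things in the scene. Friction and masses are not known exactly. Their poses are not given: they have to be found in the camera images.
- key_red: Red-headed interlock key, upright and fully home in the red isolator lock, 45 g. Origin under its shoulder, on the key's axis; z up, x across the head, y through it. Head 34 x 10 mm (x, y), 7 to 44 mm above the origin, gripped across y; shoulder 16 x 8, 0 to 8 mm up; blade 12 x 4, straight to 20 mm below, then a V point (narrowing in x) to 26 mm below. Same either way round.
- key_blue: The same key with a blue head (origin and axes alike), in the blue isolator lock. Leave alone.
- isolator_red_lock (a point): Middle of the keyway mouth, z up, on top of the red-ringed isolator: grey box 80 x 80 x 62 mm fixed to the table, rotary handle in front, brass lock face 63 mm above the table, red ring 43 mm across and 1 mm proud round it. Keyway 14 mm (along x) by 5.6 mm, straight down, free. The isolators may have changed places.
- isolator_blue_lock (a point): The same on the isolator with the blue ring.
- pump_unit: Pump unit fixed to the table: base plate, white control box 120 (x) x 210 (y) mm with its top 88 mm up, pump behind it (+x side), 110 mm high. Origin on the table under the middle of the control box. The key switch lies at x -15, y -52 mm, a green lamp at y 6 mm, the stop button at y 66 mm.
- switch_mouth (a point): Middle of the key switch's keyway mouth, fixed, 89 mm above the table, axes as pump_unit. Keyway 14 mm long (x at rest), 5.6 mm wide (y), mouth bevelled 1.5 mm, in a brass plug inside a fixed red ring (44 mm across, 25 mm inside, 1 mm proud). Home: shoulder on the plug, key origin here. The last 5 mm press a light spring (3 N) that frees the plug: it turns only within about 2 mm of home.
- switch_face (a point): The same point on the plug, so its axes turn with it: x along the keyway, z up.
- switch (a joint): Plug angle: 0 at rest, growing clockwise seen from above, stop at 1.57. A spring drives it back to 0 when let go (0.02 N m at rest, 0.07 at the stop). The key has about 0.13 rad of play in the keyway, so the key itself turns some 1.7 rad to bring the plug to its stop.
- switch_pin0: First sticky pin, hidden, 4 mm thick, 9 mm below the plug face. It stands 2 to 3.5 mm into the keyway from its +x end, slides back along x stiffly (about 12 N) and stays back. Moving the blade some 2 mm to and fro along x while pressing lightly pushes it back; pressing straight down jams. Origin: that of switch_face, shifted with the pin.
- switch_pin1: Second sticky pin, the same, 15 mm below the plug face, standing in from the -x end.
- stop_button (a joint): Red mushroom stop button, 36 mm across, on a yellow base on the control box, 118 mm from the key switch: 0 out, 0.006 m pressed. Leave alone.
- connector: Grey and red syrup-line connector, 40 mm across, 54 mm high, origin under its middle. Bystander.
- wrench: Wrench, 180 mm long, lying flat. Bystander.
- measuring_cup: Metal measuring cup, 72 mm across, 85 mm high, origin under its middle. Bystander.
- parts_case: Orange organiser case with a pale clear lid, 115 x 165 x 64 mm, origin under its middle. Bystander.
- paper_roll: Roll of white paper, 48 mm thick, 240 mm long, lying. Bystander.
- sanitizer: White bottle with a blue cap, 64 mm across, 170 mm high, origin under its middle. Bystander.

How it is judged:
On the way, in this order (a step that is already met when the one before it is completed fails the run):
1. the red key is drawn clear of its isolator lock (z of key_red in the frame of isolator_red_lock above 0.035 m), for 0.1 s.
2. the red key is fully home in the key switch, not yet turned (horizontal distance between key_red and switch_face below 0.0035 m and z of key_red in the frame of switch_face between -0.003 and 0.002 m and angle between the x axis of key_red and the x axis of switch_face, either way round below 0.35 rad and angle between the z axis of key_red and the z axis of switch_face, either way round below 0.12 rad and value of joint switch below 0.35 rad), for 0.1 s.
At the end, for the whole second after the job is handed in: Red key home in the switch (shoulder within 2 mm of the face, centred within 3.5 mm), plug turned at least 1.25 of 1.57 rad and held still by fingers gripping the key over 2 N; blue key in its lock, stop button out, nothing else moved 20 mm (value of joint switch above 1.25 rad and velocity of joint switch between -0.3 and 0.3 rad/s and horizontal distance between key_red and switch_face below 0.0035 m and z of key_red in the frame of switch_face between -0.003 and 0.002 m and angle between the x axis of key_red and the x axis of switch_face, either way round below 0.35 rad and angle between the z axis of key_red and the z axis of switch_face, either way round below 0.12 rad and contact force between the fingers and key_red above 2 N and distance between key_blue and isolator_blue_lock below 0.004 m and value of joint stop_button below 0.003 m and distance of each of connector, wrench, measuring_cup, parts_case, paper_roll, sanitizer from where it was at the start of the episode below 0.02 m); the arm keeps its last pose, push and grip.
It fails at once if a pin of the key switch is forced (over 40 N) (contact force between key_red and switch_pin0 above 40 N or contact force between key_red and switch_pin1 above 40 N).
It fails at once if the stop button is pressed (value of joint stop_button above 0.003 m).
It fails at once if the blue key is pulled or knocked out of place (distance between key_blue and isolator_blue_lock above 0.006 m).
It fails at once if another thing is knocked about (20 mm) (distance of any of connector, wrench, measuring_cup, parts_case, paper_roll, sanitizer from where it was at the start of the episode above 0.02 m).
It also fails if it takes over 51 s, if anything falls off the work surface, if the arm or the gripper's body presses on something with over 40 N, if the wrist force passes 120 N, or if a joint passes its speed limit or range.

ROBOT

A 6-joint arm with a two-finger parallel gripper is mounted at the origin on the work surface. World frame = base frame: x ahead of the robot, y to its left, z up, the work surface at z = 0. Lengths are in m, angles in rad, forces in N, time in s.
With the tool pointing down it reaches from about 0.35 to 0.85 m from the base axis. Payload 8.1 kg.
Tool frame: the origin (TCP) lies at the centre of the arm's flange, where the gripper is bolted on; the fingertips stand 186 mm ahead of it and the grasp point (between the pads) lies 167 mm ahead of it; z points along the fingers, y is the direction in which the jaws open and shut (so a half turn about z gives the same grasp; the last joint's range is limited). The gripper opens to 93 mm and grips with 3 to 60 N. Pads are 15 mm wide; open, the fingers measure 128 mm over their backs; the gripper's body (75 mm by 188 mm) begins 65 mm behind the grasp point.
Start: joints at [-1.346, 0.13, 1.488, -0, 1.523, -0.085], TCP at [0.183, -0.571, 0.405] pointing down, gripper open.
Joint ranges: [-2.96, 2.96], [-0.89, 2.26], [0.02, 2.5], [-1.34, 4.48], [0, 2.73], [-2.66, 2.66]. Speed limits (rad/s): [2.39, 2.39, 2.79, 3.14, 3.14, 3.14].

INTERFACE

Orientations are given as a rotation vector (axis times angle).
In Python, from plant import robot, viewer, order gives the robot as it stands.
- The arm moves only by the tool apply_moves, never from a script. Its argument "deltas" is a list of rows, each a list of 3 entries, a list of its own where there are three numbers: the finger opening in mm, from 0 to 93, then the shift along the tool's x, y, z in mm, then the turn about the tool's z in rad. In form: [[grip, [dx, dy, dz], yaw], ...]. A call has 1 to 5 rows; each row shifts and turns the commanded pose from where the row before left it, along the tool's axes as they then stand; what a row does not reach is not made up. A row lasts 1/8 s, in which the tool goes at most 62.5 mm and 10.7 degrees, less where a joint would pass 70% of its speed; a pose out of reach is approached as far as the arm can. A call is refused whole if a number of a shift passes 62.5 or a number of a turn 0.188, either way. A call with a gripper value outside its range is refused whole. The fingers move at their own pace and stop on an object; "grip_force" is the grip in N (left out, the last holds). Time passes only in rows, so rows that do not move let the fingers close. It gives the time, the measured TCP pose, the force and the opening at its end, in the units of the state.
- robot.read_state(): the state, without advancing time (a new reading comes with each control period).
- viewer.read_camera(name): name is "scene" or "side" or "wrist"; returns the picture (420x560x3 uint8, blue, green, red); there is no depth.
- viewer.get_calibration(name): a dict with "fx", "fy", "cx", "cy" (pixels), "R" (3x3) and "t" (3): a world point X has camera coordinates R X + t. Camera axes: x right, y down, z forward; pixel columns grow to the right and rows downward; lengths in m; the calibration is good to about 2 mm. A picture is of the moment at which its call begins: read the wrist's pose just before it. get_calibration takes no time and is no camera call; for the wrist camera it gives the pose at the moment of the call.
- order.close_job(): hands the job in, once; it reports no verdict.
The state is a dict: "t": time; "q": joint angles; "dq": joint speeds; "joint_torque": joint torques, N m; "tool_pos": TCP position; "orientation": TCP orientation; "force": force on the tool from outside, world axes, zero at the start; "wrist_torque": the same for the moment, N m; "opening": finger opening in m.
Only numpy, scipy, OpenCV 4.12 (cv2) and the standard library are available. Lean on these libraries where they do the work, as an engineer would, in place of code of your own. Each camera call takes 0.05 s, during which the arm holds its last target. There are 200 camera calls.

## Working session

There is one attempt and no reset: what is moved stays moved. The work goes in short steps, Python scripts to look and compute and a tool call to move; the robot and the scene stay as the last step left them, time stands still between calls to the robot, and variables do not carry over. Pictures are saved under pics/ and viewed, about 8 in all and at most 12, crops included, and the job is handed in when it is done.

Besides the shell and the picture viewer there is one more tool, called after ">>>" as a command line: name --argument value ..., lists and objects as JSON in quotes. apply_moves: Moves the arm, as the interface text tells. Its arguments: {"type":"object","properties":{"deltas":{"type":"array"},"grip_force":{"type":"number"}},"required":["deltas"]}

```bash
mkdir -p pics
cat > h.py <<'E'
import numpy as np, cv2
from plant import robot, viewer, order
from scipy.spatial.transform import Rotation as Ro
def cal(n):
    c=viewer.get_calibration(n); return c,np.array(c["R"]),np.array(c["t"])
def ray(n,u,v,z,C=None):
    c,R,t=C or cal(n); d=R.T@np.array([(u-c["cx"])/c["fx"],(v-c["cy"])/c["fy"],1]); o=-R.T@t
    return o+d*(z-o[2])/d[2]
def proj(n,X,C=None):
    c,R,t=C or cal(n); p=R@np.array(X)+t; return np.round([c["fx"]*p[0]/p[2]+c["cx"],c["fy"]*p[1]/p[2]+c["cy"]],1)
E
python3 - <<'E'
from h import *
ims=[]
for n in ["scene","side","wrist"]:
    im=viewer.read_camera(n); cv2.imwrite(f"pics/{n}0.png",im)
    c,R,t=cal(n); print(n,c["fx"],-R.T@t, R[2])
s=robot.read_state(); print(s)
E
```

```text
scene 395.72722156166145 [1.3143662  0.45642545 0.70369506] [-0.733821   -0.40923822 -0.54224609]
side 439.0802817881655 [0.3969119  1.08655206 0.84527226] [ 0.09145056 -0.81783518 -0.56813944]
wrist 289.69652063361315 [ 0.26041716 -0.54714227  0.38408841] [-0.27687507 -0.08795956 -0.95687163]
{'t': 0.15, 'q': array([-1.34641246e+00,  1.31049360e-01,  1.48900894e+00, -2.21904452e-05,
        1.52299831e+00, -8.53897901e-02]), 'dq': array([ 0.00060193, -0.0018799 , -0.00402142, -0.00058645,  0.00017806,
        0.00190215]), 'joint_torque': array([ 1.56104095e-03, -5.60481226e+01, -4.92331874e+01,  7.68448343e-02,
        3.06609983e-02, -7.48138268e-05]), 'tool_pos': array([ 0.18289227, -0.57127366,  0.40390247]), 'orientation': array([-3.10254295e+00, -4.84424715e-01,  1.94326166e-04]), 'force': array([ 0.32985506, -0.02238593, -0.08228046]), 'wrist_torque': array([-0.02340647, -0.00240213, -0.04731675]), 'opening': 0.09280654624726248}
```

View pics/scene0.png

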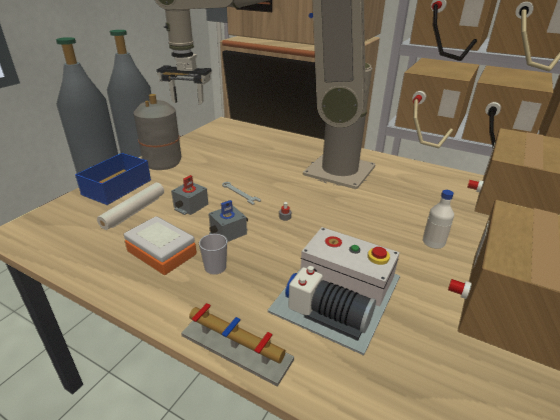

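View pics/side0.png

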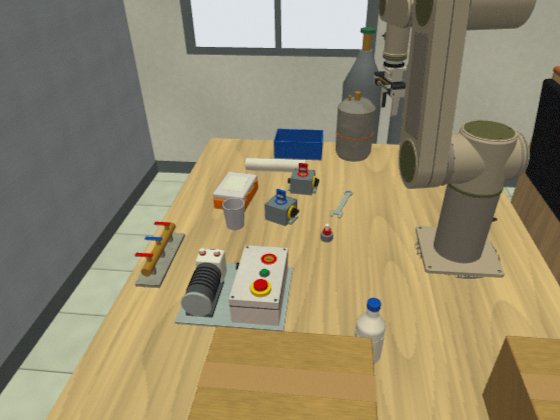

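The scene view shows the red key near (188,183) and the switch ring near (333,241). In the side view they are at (303,170) and (269,259). I'll take enlarged crops for pixel accuracy.

Run:
```python
from h import *
a=cv2.imread("pics/scene0.png");b=cv2.imread("pics/side0.png")
f=lambda im,x,y,w,h:cv2.resize(im[y:y+h,x:x+w],(400,300),interpolation=cv2.INTER_CUBIC)
cv2.imwrite("pics/c1.png",np.vstack([np.hstack([f(a,160,165,80,60),f(a,310,220,80,60)]),np.hstack([f(b,260,155,80,60),f(b,235,240,80,60)])]))
print("switch",ray("scene",333.5,241.5,.09),ray("side",269,259,.09))
print("stop",ray("scene",379,253,.12),ray("side",261,285,.12))
print("key",ray("scene",188,180,.10),ray("side",303,167,.10))
```

```text
switch [0.54412673 0.19599471 0.09      ] [0.54311106 0.19770614 0.09      ]
stop [0.56881192 0.317208   0.12      ] [0.54326147 0.32966357 0.12      ]
key [ 0.49433061 -0.31862342  0.1       ] [ 0.48915451 -0.30700277  0.1       ]
```

View pics/c1.png

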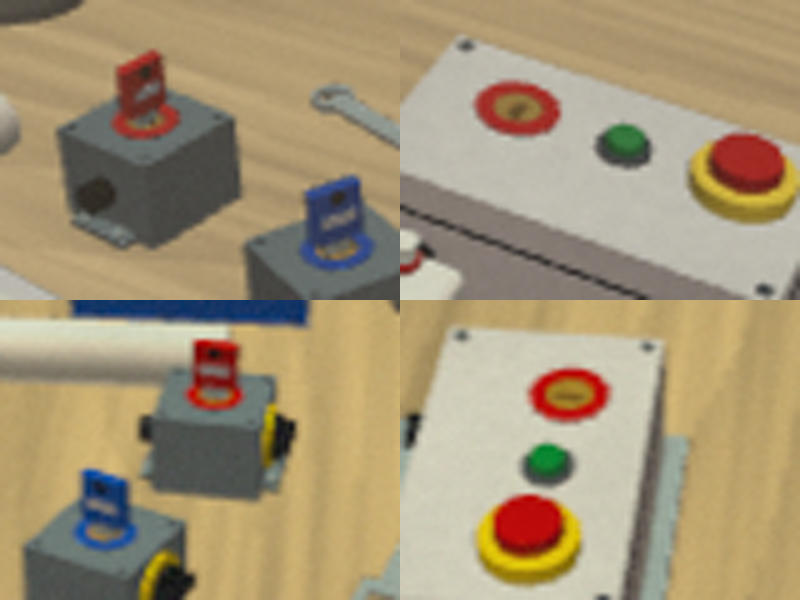

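Run:
```python
from h import *
S=lambda u,v,i:(u/5+[160,310][i],v/5+[165,220][i])
D=lambda u,v,i:(u/5+[260,235][i],v/5+[155,240][i])
def r2(p,q,z):
    a=ray("scene",*p,z)[:2] if p else None; b=ray("side",*q,z)[:2] if q else None; print(z,a,b)
print("ring");r2(S(146,121,0),D(215,95,0),.064)
print("blue ring");r2(S(338,250,0),D(106,232,0),.064)
print("key top L R");r2(S(118,68,0),D(195,41,0),.107);r2(S(159,53,0),D(238,45,0),.107)
print("switch");r2(S(118,108,1),D(169,95,1),.09)
print("lamp");r2(S(224,145,1),D(148,165,1),.095)
print("yellow");r2(S(346,183,1),D(128,243,1),.095)
print("screws");r2(S(66,45,1),D(248,46,1),.088);r2(S(364,290,1),None,.088);r2(None,D(61,36,1),.088)
```

```text
ring
0.064 [ 0.49094233 -0.32158081] [ 0.48970415 -0.32052953]
blue ring
0.064 [ 0.55027963 -0.12920611] [ 0.54799513 -0.12880557]
key top L R
0.107 [ 0.50379061 -0.32736178] [ 0.5047192  -0.32147709]
0.107 [ 0.47524057 -0.3182302 ] [ 0.47350147 -0.31797271]
switch
0.09 [0.54438418 0.19637466] [0.54364183 0.19775535]
lamp
0.095 [0.55190283 0.25502271] [0.54580623 0.25924438]
yellow
0.095 [0.5499278  0.31576807] [0.54737345 0.31616447]
screws
0.088 [0.50490059 0.15040645] [0.50645862 0.15008914]
0.088 [0.61077615 0.34398429] None
0.088 None [0.61047583 0.15082449]
```

>>> apply_moves --deltas '[[93, [46, -18, 3], 0], [93, [46, -18, 3], 0], [93, [46, -18, 3], 0], [93, [46, -18, 3], 0], [93, [46, -18, 3], 0]]'

```text
t: 0.78
tool_pos: [0.3756, -0.4144, 0.3894]
orientation: [-3.104, -0.484, 0.0]
force: [0.5, -0.9, -0.5]
opening: 0.0928
```

>>> apply_moves --deltas '[[93, [46, -18, 3], 0], [93, [46, -18, 3], 0], [93, [46, -18, 3], 0], [93, [0, 0, 0], -0.187], [93, [0, 0, 0], -0.187]]'

```text
t: 1.4
tool_pos: [0.4901, -0.3212, 0.3801]
orientation: [-2.955, -1.065, 0.001]
force: [-0.2, -0.2, -1.0]
opening: 0.093
```

>>> apply_moves --deltas '[[93, [0, 0, 0], -0.187], [93, [0, 0, 0], -0.187], [93, [0, 0, 0], -0.187], [93, [0, 0, 0], -0.187], [93, [0, 0, 0], -0.187]]'

```text
t: 2.02
tool_pos: [0.4894, -0.322, 0.3803]
orientation: [-2.16, -2.28, 0.0]
force: [-1.1, -0.5, 0.2]
opening: 0.0927
```

>>> apply_moves --deltas '[[93, [0, 0, 0], -0.187], [93, [0, 0, 0], -0.187], [93, [0, 0, 0], -0.187], [93, [0, 0, 0], -0.187], [93, [0, 0, 0], -0.187]]'

```text
t: 2.65
tool_pos: [0.4894, -0.322, 0.3803]
orientation: [-0.901, -3.009, -0.0]
force: [-0.4, 0.4, -0.3]
opening: 0.093
```

>>> apply_moves --deltas '[[93, [0, 0, 0], -0.187], [93, [0, 0, 0], -0.187], [93, [0, 0, 0], 0]]'

```text
t: 3.02
tool_pos: [0.4894, -0.322, 0.3804]
orientation: [-0.337, -3.123, -0.001]
force: [-0.2, -0.1, -0.8]
opening: 0.0929
```

```bash
cat >> h.py <<'E'
def st():
    s=robot.read_state(); M=Ro.from_rotvec(s["orientation"]).as_matrix()
    print("t",round(s["t"],2),"pos",np.round(s["tool_pos"],4),"xang",round(float(np.arctan2(M[1,0],M[0,0])),4),"zax",np.round(M[:,2],4),"q6",round(s["q"][5],3),"F",np.round(s["force"],1),"T",np.round(s["wrist_torque"],2),"op",round(s["opening"],4)); return s,M
def go(X): # tool-frame shift (mm) to world TCP X
    s,M=st(); print("shift",np.round(M.T@(np.array(X)-s["tool_pos"])*1e3,1))
E
python3 - <<'E'
from h import *
st(); C=cal("wrist"); im=viewer.read_camera("wrist"); cv2.imwrite("pics/w1.png",im)
import pickle; pickle.dump(C,open("c1.pkl","wb"))
print(proj("wrist",[.490,-.321,.107],C))
E
```

```text
t 3.02 pos [ 0.4894 -0.322   0.3804] xang 2.9266 zax [-5.e-04  4.e-04 -1.e+00] q6 -2.025 F [-0.2 -0.1 -0.8] T [ 0.05 -0.14  0.05] op 0.0929
[284.5 215.6]
```

View pics/w1.png

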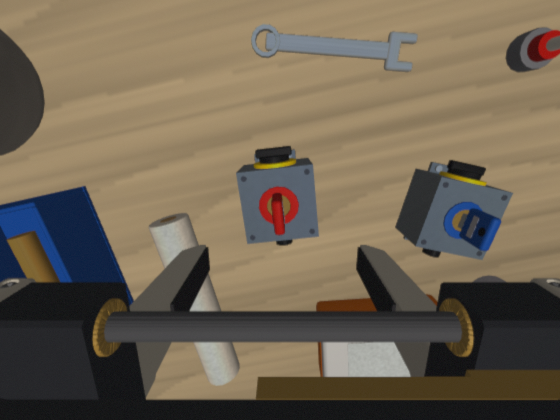

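The wrist view shows the red key head at about (278,213), centred in its ring at (279,206). The box corners are at (238,173), (312,163), (318,236) and (247,243). Both the blue key and the paper roll are clear of the fingers.

Run:
```python
from h import *
import pickle; C=pickle.load(open("c1.pkl","rb"))
im=cv2.imread("pics/w1.png").astype(int)
P=np.array([ray("wrist",u,v,.062,C)[:2] for u,v in [(238,173),(312,163),(318,236),(247,243)]]); print(P,P.mean(0))
for a,b in [(0,1),(1,2),(2,3),(3,0)]:
    d=P[b]-P[a]; print(np.hypot(*d),np.arctan2(d[1],d[0]))
b,g,r=im[...,0],im[...,1],im[...,2]
m=((r>100)&(g<60)&(b<60)); m[:,:230]=0;m[:,330:]=0;m[:150]=0;m[250:]=0
v,u=np.nonzero(m); o=ray("wrist",u.min(),206,.064,C),ray("wrist",u.max()+1,206,.064,C); print("ring x-extent",u.min(),u.max(),o)
print("ring v",v.min(),ray("wrist",279,v.min(),.064,C))
for vv in range(v.min(),v.max()+1,3): print(vv,u[v==vv].min(),u[v==vv].max(),(v==vv).sum())
```

```text
[[ 0.44861526 -0.36104545]
 [ 0.45479887 -0.28427545]
 [ 0.53514234 -0.29257983]
 [ 0.52655099 -0.37134446]] [ 0.49127686 -0.3273113 ]
0.07701863346419874 1.4904225406410163
0.08077149922513228 -0.10299522941007769
0.07923179285447561 -1.6794430145638932
0.0786132830303942 3.010206554868414
ring x-extent 259 298 (array([ 0.48724616, -0.34788929,  0.064     ]), array([ 0.49630236, -0.30630971,  0.064     ]))
ring v 187 [ 0.47166429 -0.32264065  0.064     ]
187 274 284 11
190 267 289 23
193 264 292 25
196 262 295 22
199 260 296 18
202 259 297 26
205 259 298 28
208 259 297 26
211 260 297 29
214 262 295 29
217 264 293 28
220 267 290 22
223 273 283 11
226 274 283 10
229 275 284 10
232 275 284 10
```

>>> apply_moves --deltas '[[93, [0, 0, 0], -0.11], [93, [-1, -2.5, 20], 0], [93, [-1, -2, 30], 0], [93, [0, 0, 28], 0], [93, [0, 0, 0], 0]]'

```text
t: 3.7
tool_pos: [0.4897, -0.3259, 0.2984]
orientation: [-0.169, -3.131, -0.006]
force: [0.2, 0.5, 0.3]
opening: 0.0928
```

Run:
```python
from h import *
st(); C=cal("wrist"); im=viewer.read_camera("wrist"); cv2.imwrite("pics/w2.png",im)
import pickle; pickle.dump(C,open("c2.pkl","wb"))
for z in (.064,.107): print(proj("wrist",[.4915,-.327,z],C))
```

```text
t 3.7 pos [ 0.4897 -0.3259  0.2984] xang 3.0337 zax [-0.0055  0.0044 -1.    ] q6 -2.137 F [0.2 0.5 0.3] T [ 0.03 -0.16  0.01] op 0.0928
[281.2 234. ]
[281.1 257.8]
```

View pics/w2.png

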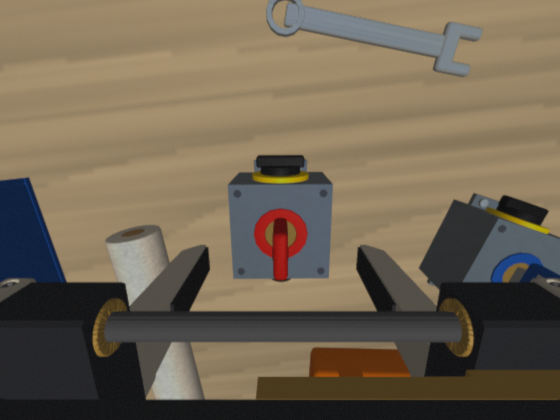

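The wrist view shows the red ring at (280,233) against a predicted (281,234). The key is parallel to the fingers and between them.

Run:
```python
from h import *
go([.4915,-.3268,.260]); m=cv2.imread("pics/w2.png").astype(int)
r=(m[...,2]>100)&(m[...,1]<60)&(m[...,0]<60); r[:,:240]=0;r[:,325:]=0
for v in (212,222,228,265,270,275):
    u=np.nonzero(r[v])[0]; print(v,u.min(),u.max())
v=np.nonzero(r.any(1))[0];print(v.min(),v.max())
import pickle;C=pickle.load(open("c2.pkl","rb"))
print(ray("wrist",280.7,233.,.064,C),ray("wrist",281,268,.107,C))
```

```text
t 3.75 pos [ 0.4904 -0.3264  0.3007] xang 3.0346 zax [-0.003   0.0024 -1.    ] q6 -2.138 F [-0.4 -0.7  1. ] T [ 0.01 -0.16 -0.03] op 0.0932
shift [-1.3 -0.4 40.7]
212 267 293
222 257 303
228 255 305
265 274 287
270 274 287
275 274 287
209 376
[ 0.49058319 -0.32729452  0.064     ] [ 0.49876564 -0.32785981  0.107     ]
```

>>> apply_moves --deltas '[[93, [-0.5, -0.8, 14], 0], [93, [0, 0, 14], 0], [93, [0, 0, 13], 0], [93, [0, 0, 0], 0], [60, [0, 0, 0], 0]]'

```text
t: 4.38
tool_pos: [0.4916, -0.3277, 0.2619]
orientation: [0.163, 3.137, -0.0]
force: [-0.0, 0.2, -0.2]
opening: 0.0867
```

>>> apply_moves --deltas '[[30, [0, 0, 0], 0], [18, [0, 0, 0], 0], [14, [0, 0, 0], 0], [8, [0, 0, 0], 0], [0, [0, 0, 0], 0]]' --grip_force 10

```text
t: 5.0
tool_pos: [0.4914, -0.3276, 0.2618]
orientation: [0.163, 3.137, -0.0]
force: [-0.9, 0.9, 0.2]
opening: 0.0374
```

```bash
python3 -c "
from h import *
st()"
```

```text
t 5.0 pos [ 0.4914 -0.3276  0.2618] xang 3.0378 zax [ 0. -0. -1.] q6 -2.142 F [-0.9  0.9  0.2] T [ 0.08 -0.2  -0.01] op 0.0374
```

>>> apply_moves --deltas '[[0, [0, 0, 0], 0], [0, [0, 0, 0], 0], [0, [0, 0, 0], 0], [0, [0, 0, 0], 0]]'

```text
t: 5.5
tool_pos: [0.4915, -0.3276, 0.2617]
orientation: [-0.163, -3.137, -0.0]
force: [0.5, -0.2, 0.1]
opening: 0.0099
```

>>> apply_moves --deltas '[[0, [0, 0, 0], 0], [0, [0, 0, 0], 0]]' --grip_force 45

```text
t: 5.75
tool_pos: [0.4915, -0.3276, 0.2617]
orientation: [-0.163, -3.137, -0.0]
force: [0.0, 0.1, 0.9]
opening: 0.01
```

```bash
python3 -c "
from h import *
st()"
```

```text
t 5.75 pos [ 0.4915 -0.3276  0.2617] xang 3.0378 zax [-0.  0. -1.] q6 -2.142 F [0.  0.1 0.9] T [ 0.08 -0.14  0.  ] op 0.01
```

>>> apply_moves --deltas '[[0, [0, 0, -10], 0], [0, [0, 0, -20], 0], [0, [0, 0, -25], 0], [0, [0, 0, -25], 0], [0, [0, 0, -20], 0]]'

```text
t: 6.38
tool_pos: [0.4917, -0.3278, 0.3648]
orientation: [0.163, 3.135, -0.003]
force: [0.1, -0.6, -0.8]
opening: 0.0098
```

>>> apply_moves --deltas '[[0, [0, 40, 0], 0], [0, [0, 53, 0], 0], [0, [0, 53, 0], 0], [0, [0, 53, 0], 0], [0, [0, 53, 0], 0]]'

```text
t: 7.0
tool_pos: [0.5175, -0.0754, 0.3629]
orientation: [0.163, 3.136, -0.0]
force: [0.4, -0.1, -0.7]
opening: 0.0097
```

>>> apply_moves --deltas '[[0, [0, 53, 0], 0], [0, [0, 53, 0], 0], [0, [0, 53, 0], 0], [0, [0, 53, 0], 0], [0, [2, 53, 0], 0]]'

```text
t: 7.62
tool_pos: [0.5431, 0.1886, 0.363]
orientation: [0.163, 3.136, 0.0]
force: [0.2, 0.2, 0.0]
opening: 0.0096
```

>>> apply_moves --deltas '[[0, [0, 9, 0], -0.09], [0, [0, 0, 0], 0], [0, [0, 0, 0], 0]]'

```text
t: 8.0
tool_pos: [0.544, 0.1951, 0.3622]
orientation: [0.025, 3.141, -0.0]
force: [0.3, 0.4, -1.0]
opening: 0.0098
```

Run:
```python
from h import *
st(); C=cal("wrist"); im=viewer.read_camera("wrist"); cv2.imwrite("pics/w3.png",im)
import pickle; pickle.dump(C,open("c3.pkl","wb"))
print(proj("wrist",[.544,.197,.09],C))
```

```text
t 8.0 pos [0.544  0.1951 0.3622] xang 3.1254 zax [ 3.e-04 -2.e-04 -1.e+00] q6 -1.299 F [ 0.3  0.4 -1. ] T [ 0.05 -0.16  0.02] op 0.0098
[285.5 215.5]
```

View pics/w3.png

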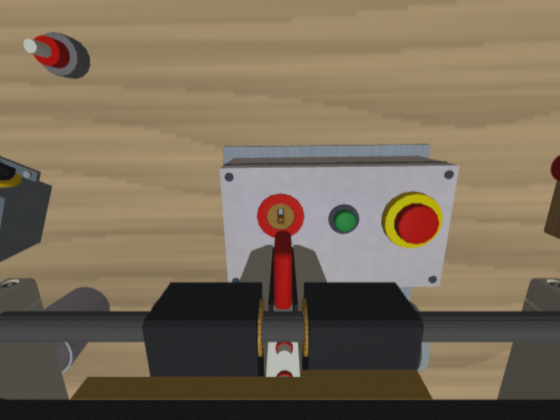

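The wrist view shows the switch ring at about (280,216) with the keyway at (280,214), the lamp at (344,220), the stop button at (414,222) and the key held at (283,265). The box screws are at (229,177), (449,175), (236,283) and (432,280).

Run:
```python
from h import *
import pickle;C=pickle.load(open("c3.pkl","rb"))
im=cv2.imread("pics/w3.png"); m=im.astype(int)
r=(m[...,2]>100)&(m[...,1]<60)&(m[...,0]<60); r[:,:250]=0;r[:,310:]=0;r[:185]=0
for v in range(190,245,3):
    u=np.nonzero(r[v])[0]
    if len(u): print(v,u.min(),u.max(),len(u))
P=[ray("wrist",u,v,.088,C)[:2] for u,v in [(229,177),(449,175),(236,283),(432,280)]]; print(np.round(P,4))
print("tip,origin,top",[proj("wrist",[.544,.1951,z],C) for z in (.137,.1635,.2075)])
cv2.imwrite("pics/c3.png",cv2.resize(im[180:320,230:340],(660,840)[:2],interpolation=cv2.INTER_CUBIC)[:600])
```

```text
196 270 290 21
199 266 294 29
202 263 297 35
205 261 299 24
208 259 301 22
211 258 302 20
214 258 302 18
217 258 303 19
220 258 302 19
223 259 301 20
226 261 300 22
229 263 298 33
232 266 295 18
235 271 275 5
[[0.5081 0.1474]
 [0.5093 0.3419]
 [0.6142 0.147 ]
 [0.6138 0.3409]]
tip,origin,top [array([283.6, 234.4]), array([283.7, 248.9]), array([283.9, 283.6])]
```

View pics/c3.png

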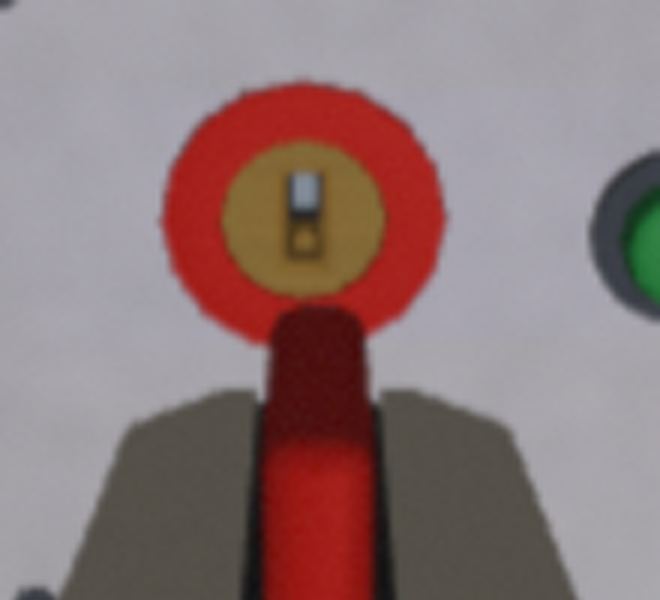

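Run:
```python
from h import *
import pickle;C=pickle.load(open("c3.pkl","rb"))
print(ray("wrist",280.8,216,.09,C),ray("wrist",280.9,215.8,.089,C))
for dx in (-.002,0,.002): print(proj("wrist",[.544-.017+dx,.1951,.1705],C),proj("wrist",[.544-.017+dx,.1951,.2075],C))
go([.546,.193,.34])
```

```text
[0.54442359 0.19267353 0.09      ] [0.54455372 0.19275629 0.089     ]
[283.2 225.7] [283.3 250.4]
[283.3 228.7] [283.4 254. ]
[283.3 231.7] [283.5 257.6]
t 8.05 pos [0.5441 0.1949 0.3621] xang 3.1253 zax [ 3.e-04 -1.e-04 -1.e+00] q6 -1.299 F [-0.4 -0.2 -0.9] T [ 0.04 -0.14 -0.02] op 0.0096
shift [-2.  -1.9 22.1]
```

>>> apply_moves --deltas '[[0, [0, -2.2, 12], -0.012], [0, [0, 0, 15], 0], [0, [0, 0, 15], 0], [0, [0, 0, 4], 0], [0, [0, 0, 0], 0]]'

```text
t: 8.68
tool_pos: [0.5438, 0.1935, 0.3151]
orientation: [-0.003, -3.14, 0.0]
force: [-0.3, 0.9, 0.6]
opening: 0.0099
```

Run:
```python
from h import *
st(); C=cal("wrist"); im=viewer.read_camera("wrist"); cv2.imwrite("pics/w4.png",im)
cv2.imwrite("pics/c4.png",cv2.resize(im[170:300,230:340],(660,780),interpolation=cv2.INTER_CUBIC)[:600])
print(proj("wrist",[.5445,.1927,.09],C))
go([.5443,.1927,.3145])
```

```text
t 8.68 pos [0.5438 0.1935 0.3151] xang 3.1398 zax [-1.1e-03 -3.0e-04 -1.0e+00] q6 -1.316 F [-0.3  0.9  0.6] T [ 0.06 -0.14 -0.06] op 0.0099
[282.5 235.8]
t 8.72 pos [0.544  0.1936 0.3158] xang 3.1398 zax [-0.  0. -1.] q6 -1.316 F [-0.2  0.1  0.1] T [ 0.06 -0.16  0.01] op 0.0096
shift [-0.3 -0.9  1.3]
```

View pics/c4.png

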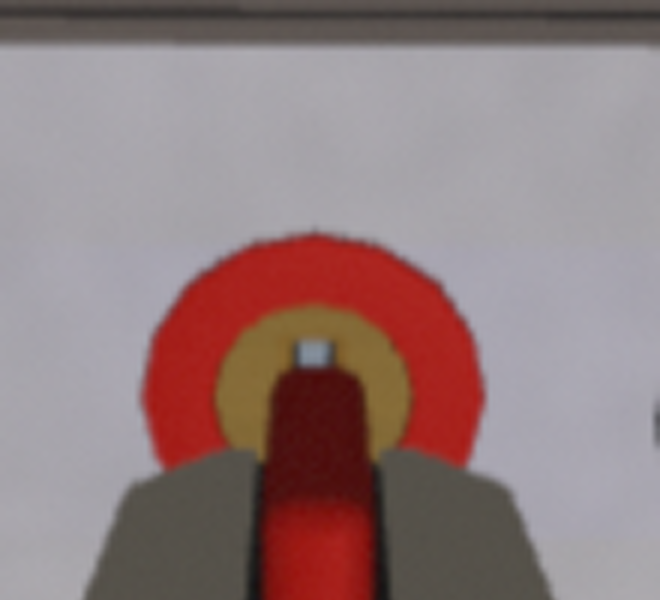

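The close crop shows the ring centred at (282,236), which matches the prediction of (282.5,235.8). The key is about 1 mm off in y, so I'll correct that and enter slowly.

>>> apply_moves --deltas '[[0, [-0.4, -1.0, 0], 0], [0, [0, 0, 2], 0], [0, [0, 0, 1.5], 0], [0, [0, 0, 1], 0], [0, [0, 0, 0], 0]]'

```text
t: 9.35
tool_pos: [0.5443, 0.1925, 0.3111]
orientation: [-0.003, -3.141, 0.0]
force: [-0.4, 0.2, -1.5]
opening: 0.0099
```

```bash
python3 -c "
from h import *
st()"
```

```text
t 9.35 pos [0.5443 0.1925 0.3111] xang 3.1398 zax [-3.e-04 -1.e-04 -1.e+00] q6 -1.318 F [-0.4  0.2 -1.5] T [ 0.02 -0.13 -0.  ] op 0.0099
```

>>> apply_moves --deltas '[[0, [0, 0, 1], 0], [0, [0, 0, 1], 0], [0, [0, 0, 1], 0], [0, [0, 0, 0], 0]]'

```text
t: 9.85
tool_pos: [0.5443, 0.1925, 0.3081]
orientation: [-0.003, -3.141, 0.0]
force: [-0.7, 0.1, -1.1]
opening: 0.0093
```

```bash
python3 -c "
from h import *
st()"
```

```text
t 9.85 pos [0.5443 0.1925 0.3081] xang 3.1398 zax [-2.e-04 -1.e-04 -1.e+00] q6 -1.318 F [-0.7  0.1 -1.1] T [ 0.06 -0.15 -0.04] op 0.0093
```

>>> apply_moves --deltas '[[0, [-1, 0, 0.6], 0], [0, [2, 0, 0.3], 0], [0, [-2, 0, 0.6], 0], [0, [2, 0, 0.3], 0], [0, [-1, 0, 0], 0]]'

```text
t: 10.48
tool_pos: [0.5443, 0.1925, 0.3064]
orientation: [-0.003, -3.142, -0.0]
force: [0.5, 0.3, -0.6]
opening: 0.0094
```

>>> apply_moves --deltas '[[0, [-1, 0, 0.6], 0], [0, [2, 0, 0.3], 0], [0, [-2, 0, 0.6], 0], [0, [2, 0, 0.3], 0], [0, [-1, 0, 0], 0]]'

```text
t: 11.1
tool_pos: [0.5442, 0.1926, 0.3046]
orientation: [-0.003, -3.141, 0.0]
force: [0.1, -0.7, -0.8]
opening: 0.0097
```

>>> apply_moves --deltas '[[0, [-1, 0, 0.4], 0]]'

```text
t: 11.22
tool_pos: [0.5452, 0.1926, 0.3042]
orientation: [-0.003, -3.141, -0.0]
force: [-0.1, 0.5, 0.2]
opening: 0.01
```

```bash
python3 -c "
from h import *
st()"
```

```text
t 11.22 pos [0.5452 0.1926 0.3042] xang 3.1398 zax [-5.e-04  0.e+00 -1.e+00] q6 -1.318 F [-0.1  0.5  0.2] T [ 0.07 -0.14  0.02] op 0.01
```

>>> apply_moves --deltas '[[0, [2, 0, 0.3], 0], [0, [-2, 0, 0.6], 0], [0, [2, 0, 0.3], 0], [0, [-2, 0, 0.6], 0]]'

```text
t: 11.72
tool_pos: [0.5452, 0.1926, 0.3024]
orientation: [-0.003, -3.141, -0.0]
force: [0.6, -1.2, -0.1]
opening: 0.0098
```

>>> apply_moves --deltas '[[0, [2, 0, 0.2], 0], [0, [-2, 0, 0.5], 0], [0, [2, 0, 0.2], 0], [0, [-2, 0, 0.5], 0]]'

```text
t: 12.22
tool_pos: [0.5451, 0.1926, 0.301]
orientation: [-0.003, -3.141, 0.0]
force: [-2.0, 0.1, 2.2]
opening: 0.0101
```

>>> apply_moves --deltas '[[0, [2, 0, 0.2], 0], [0, [-2, 0, 0.5], 0]]'

```text
t: 12.48
tool_pos: [0.5451, 0.1926, 0.3004]
orientation: [-0.003, -3.141, 0.0]
force: [-4.4, -1.1, 3.8]
opening: 0.0099
```

```bash
python3 -c "
from h import *
st()"
```

```text
t 12.47 pos [0.5451 0.1926 0.3004] xang 3.1399 zax [-8.e-04 -0.e+00 -1.e+00] q6 -1.318 F [-4.4 -1.1  3.8] T [-0.03  0.74 -0.02] op 0.0099
```

>>> apply_moves --deltas '[[0, [2, 0, 0], 0], [0, [-2, 0, 0.5], 0]]'

```text
t: 12.72
tool_pos: [0.545, 0.1926, 0.2999]
orientation: [-0.003, -3.14, 0.0]
force: [-5.2, -1.6, 6.3]
opening: 0.0093
```

>>> apply_moves --deltas '[[0, [2, 0, 0], 0], [0, [-2, 0, 0.5], 0]]'

```text
t: 12.98
tool_pos: [0.5449, 0.1926, 0.2994]
orientation: [-0.003, -3.14, 0.0]
force: [-7.8, -0.5, 8.8]
opening: 0.0098
```

>>> apply_moves --deltas '[[0, [2, 0, 0], 0], [0, [-2, 0, 0.5], 0]]'

```text
t: 13.22
tool_pos: [0.545, 0.1927, 0.2992]
orientation: [-0.003, -3.14, -0.0]
force: [-10.5, 0.4, 10.1]
opening: 0.0097
```

>>> apply_moves --deltas '[[0, [2, 0, 0], 0], [0, [-2.5, 0, 0], 0]]'

```text
t: 13.48
tool_pos: [0.5451, 0.1926, 0.2987]
orientation: [-0.003, -3.139, 0.0]
force: [-11.6, 0.6, 9.4]
opening: 0.0097
```

>>> apply_moves --deltas '[[0, [2.5, 0, 0], 0], [0, [-2.7, 0, 0], 0]]'

```text
t: 13.72
tool_pos: [0.5452, 0.1926, 0.2984]
orientation: [-0.003, -3.138, 0.0]
force: [-12.0, 0.3, 8.0]
opening: 0.0095
```

```bash
python3 -c "
from h import *
st()"
```

```text
t 13.72 pos [0.5452 0.1926 0.2984] xang 3.14 zax [-3.3e-03 -2.0e-04 -1.0e+00] q6 -1.319 F [-12.    0.3   8. ] T [ 0.1   2.35 -0.02] op 0.0095
```

>>> apply_moves --deltas '[[0, [2.7, 0, 0], 0], [0, [-3, 0, 0.2], 0], [0, [3, 0, 0], 0], [0, [-3, 0, 0.3], 0]]'

```text
t: 14.22
tool_pos: [0.5454, 0.1925, 0.2978]
orientation: [-0.003, -3.138, 0.001]
force: [-11.7, 0.9, 2.9]
opening: 0.0097
```

>>> apply_moves --deltas '[[0, [3, 0, 0], 0], [0, [-3, 0, 0.3], 0], [0, [3, 0, 0], 0], [0, [-3, 0, 0.3], 0]]'

```text
t: 14.72
tool_pos: [0.5455, 0.1925, 0.2975]
orientation: [-0.003, -3.138, 0.001]
force: [-13.6, -0.8, 7.1]
opening: 0.0099
```

>>> apply_moves --deltas '[[0, [2, 0, 0], 0]]'

```text
t: 14.85
tool_pos: [0.5442, 0.1925, 0.2975]
orientation: [-0.003, -3.141, 0.0]
force: [-1.3, -0.0, -1.9]
opening: 0.0098
```

```bash
python3 -c "
from h import *
st()"
```

```text
t 14.85 pos [0.5442 0.1925 0.2975] xang 3.1398 zax [-1.1e-03 -3.0e-04 -1.0e+00] q6 -1.318 F [-1.3 -0.  -1.9] T [-0.02  0.06 -0.02] op 0.0098
```

>>> apply_moves --deltas '[[0, [-1.5, 0, 0.4], 0], [0, [2.5, 0, 0.2], 0], [0, [-2.5, 0, 0.4], 0], [0, [2.5, 0, 0.2], 0], [0, [-2.5, 0, 0.3], 0]]'

```text
t: 15.48
tool_pos: [0.5453, 0.1926, 0.2964]
orientation: [-0.003, -3.14, -0.0]
force: [-13.0, -0.3, 7.2]
opening: 0.0096
```

>>> apply_moves --deltas '[[0, [2.5, 0, 0.2], 0], [0, [-2.5, 0, 0.4], 0], [0, [2.5, 0, 0.2], 0], [0, [-2.5, 0, 0.3], 0]]'

```text
t: 15.98
tool_pos: [0.5453, 0.1926, 0.2951]
orientation: [-0.003, -3.14, 0.0]
force: [-10.5, -0.5, 4.5]
opening: 0.0095
```

>>> apply_moves --deltas '[[0, [2.5, 0, 0], 0]]'

```text
t: 16.1
tool_pos: [0.5438, 0.1926, 0.2955]
orientation: [0.003, 3.14, 0.001]
force: [2.0, 1.5, 1.4]
opening: 0.0103
```

```bash
python3 -c "
from h import *
st()"
```

```text
t 16.1 pos [0.5438 0.1926 0.2955] xang 3.1397 zax [ 1.5e-03  5.0e-04 -1.0e+00] q6 -1.317 F [2.  1.5 1.4] T [ 0.31 -0.55  0.01] op 0.0103
```

>>> apply_moves --deltas '[[0, [-2.3, 0, 0.3], 0], [0, [2.3, 0, 0.4], 0], [0, [-2.3, 0, 0.2], 0], [0, [2.3, 0, 0.4], 0]]'

```text
t: 16.6
tool_pos: [0.544, 0.1926, 0.2949]
orientation: [0.003, 3.139, 0.001]
force: [2.0, -0.5, 5.9]
opening: 0.0102
```

>>> apply_moves --deltas '[[0, [-2.3, 0, 0.2], 0], [0, [2.5, 0, 0.4], 0], [0, [-2.5, 0, 0.2], 0], [0, [2.5, 0, 0.3], 0]]'

```text
t: 17.1
tool_pos: [0.5441, 0.1923, 0.294]
orientation: [0.003, 3.138, -0.0]
force: [4.0, -2.0, 4.4]
opening: 0.0097
```

```bash
python3 -c "
from h import *
st()"
```

```text
t 17.1 pos [0.5441 0.1923 0.294 ] xang 3.1396 zax [ 3.4e-03 -3.0e-04 -1.0e+00] q6 -1.317 F [ 4.  -2.   4.4] T [-0.34 -0.93  0.01] op 0.0097
```

>>> apply_moves --deltas '[[0, [-2.3, 0, 0], 0], [0, [2.8, 0, 0.2], 0], [0, [-2.8, 0, 0], 0], [0, [2.8, 0, 0.2], 0]]'

```text
t: 17.6
tool_pos: [0.5439, 0.1928, 0.294]
orientation: [0.003, 3.137, 0.002]
force: [6.4, 0.7, 4.6]
opening: 0.0095
```

>>> apply_moves --deltas '[[0, [-2.8, 0, 0], 0], [0, [3.1, 0, 0.2], 0], [0, [-3.1, 0, 0], 0], [0, [3.1, 0, 0.2], 0]]'

```text
t: 18.1
tool_pos: [0.5438, 0.1925, 0.2938]
orientation: [0.003, 3.136, 0.001]
force: [4.0, -0.3, 10.4]
opening: 0.0095
```

```bash
python3 -c "
from h import *
st()"
```

```text
t 18.1 pos [0.5438 0.1925 0.2938] xang 3.1396 zax [ 5.5e-03  6.0e-04 -1.0e+00] q6 -1.317 F [ 4.  -0.3 10.4] T [-0.04 -1.07 -0.  ] op 0.0095
```

>>> apply_moves --deltas '[[0, [-3, 0, 0], 0], [0, [3.3, 0, 0], 0], [0, [0.5, 0, 0], 0], [0, [0, 0, 0], 0]]'

```text
t: 18.6
tool_pos: [0.5431, 0.1923, 0.2941]
orientation: [0.003, 3.135, 0.0]
force: [3.0, -1.5, 8.3]
opening: 0.0099
```

>>> apply_moves --deltas '[[0, [-3.5, 0, 0], 0], [0, [3.5, 0, 0], 0], [0, [0.5, 0, 0], 0], [0, [0, 0, 0], 0]]'

```text
t: 19.1
tool_pos: [0.5425, 0.1925, 0.2942]
orientation: [0.003, 3.135, 0.001]
force: [3.9, -2.8, 7.3]
opening: 0.0101
```

```bash
python3 -c "
from h import *
st()"
```

```text
t 19.1 pos [0.5425 0.1925 0.2942] xang 3.1397 zax [ 6.3e-03  4.0e-04 -1.0e+00] q6 -1.316 F [ 3.9 -2.8  7.3] T [-0.5  -0.9   0.02] op 0.0101
```

>>> apply_moves --deltas '[[0, [-1.5, 0, -1.5], 0], [0, [-0.9, 0, 0], 0], [0, [0, 0, 0], 0]]' --grip_force 60

```text
t: 19.48
tool_pos: [0.5443, 0.1926, 0.2943]
orientation: [0.003, 3.138, 0.001]
force: [6.7, 0.0, 4.4]
opening: 0.0097
```

Run:
```python
from h import *
st(); im=viewer.read_camera("wrist"); cv2.imwrite("pics/w5.png",im); a=cv2.imread("pics/w4.png"); o=cv2.imread("pics/w3.png")
f=lambda im:cv2.resize(im[215:320,250:315],(390,630)[:2],interpolation=cv2.INTER_CUBIC)[:600]
cv2.imwrite("pics/c5.png",np.hstack([f(a),f(im)]))
for n,i in (("w3",o),("w4",a),("w5",im)): print(n,[int(x) for x in i[224:312:2,283,2]])
```

```text
t 19.48 pos [0.5443 0.1926 0.2943] xang 3.1396 zax [ 3.1e-03  5.0e-04 -1.0e+00] q6 -1.317 F [6.7 0.  4.4] T [ 0.05 -1.48 -0.02] op 0.0097
w3 [124, 132, 129, 137, 77, 76, 77, 78, 78, 77, 76, 78, 78, 78, 85, 115, 135, 149, 161, 161, 162, 161, 162, 162, 162, 162, 162, 161, 163, 161, 161, 161, 161, 161, 160, 160, 159, 158, 158, 158, 157, 157, 139, 92]
w4 [131, 129, 128, 114, 76, 78, 77, 78, 76, 79, 79, 79, 78, 79, 85, 116, 137, 151, 162, 164, 163, 163, 164, 163, 164, 163, 163, 164, 163, 164, 163, 163, 163, 162, 162, 161, 162, 161, 159, 160, 159, 159, 148, 148]
w5 [169, 168, 155, 121, 79, 76, 77, 76, 78, 80, 78, 78, 80, 79, 85, 117, 137, 151, 162, 163, 165, 163, 163, 164, 164, 165, 164, 164, 163, 164, 164, 163, 163, 163, 163, 162, 162, 161, 160, 160, 160, 159, 149, 150]
```

View pics/c5.png

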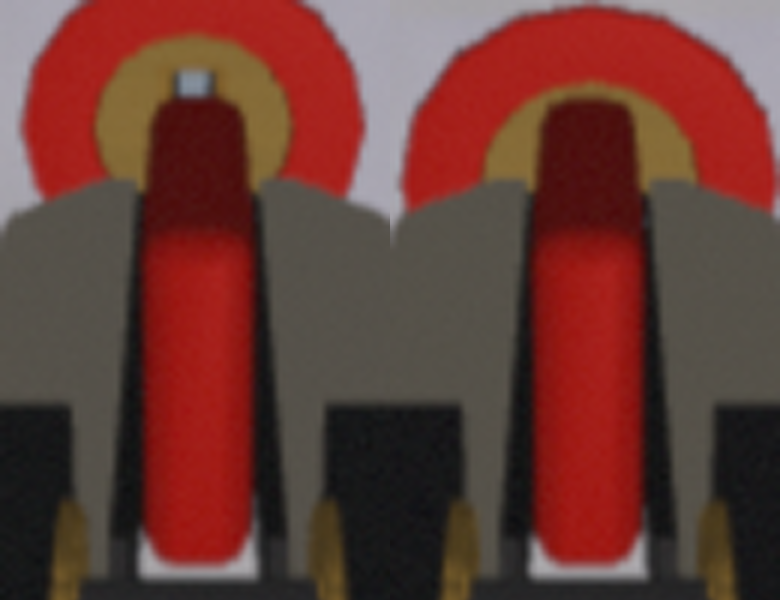

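The two crops look the same apart from depth, so the key hasn't slipped in the grip. I'll carry on with smaller strokes.

>>> apply_moves --deltas '[[0, [-1, 0, 0.3], 0], [0, [1.7, 0, 0.2], 0]]'

```text
t: 19.77
tool_pos: [0.5438, 0.1926, 0.2943]
orientation: [0.003, 3.137, 0.001]
force: [4.3, -1.1, 12.3]
opening: 0.0096
```

>>> apply_moves --deltas '[[0, [-1.7, 0, 0.2], 0], [0, [1.8, 0, 0.2], 0]]'

```text
t: 20.02
tool_pos: [0.5437, 0.1928, 0.2941]
orientation: [0.003, 3.137, 0.002]
force: [5.3, 0.6, 10.6]
opening: 0.0097
```

>>> apply_moves --deltas '[[0, [-1.8, 0, 0.2], 0]]'

```text
t: 20.15
tool_pos: [0.545, 0.1927, 0.2937]
orientation: [0.003, 3.139, 0.001]
force: [-0.9, -0.8, 11.5]
opening: 0.0097
```

>>> apply_moves --deltas '[[0, [1.8, 0, 0.2], 0]]'

```text
t: 20.27
tool_pos: [0.5438, 0.1928, 0.2937]
orientation: [0.003, 3.137, 0.002]
force: [7.5, 2.9, 6.9]
opening: 0.0097
```

```bash
python3 -c "
from h import *
st()"
```

```text
t 20.27 pos [0.5438 0.1928 0.2937] xang 3.1397 zax [ 0.0045  0.0013 -1.    ] q6 -1.317 F [7.5 2.9 6.9] T [ 0.4  -1.9  -0.01] op 0.0097
```

>>> apply_moves --deltas '[[0, [-2, 0, 0], 0], [0, [2.3, 0, 0], 0], [0, [-2.3, 0, 0.2], 0], [0, [2.3, 0, 0], 0]]'

```text
t: 20.78
tool_pos: [0.5435, 0.1928, 0.2939]
orientation: [0.003, 3.137, 0.002]
force: [6.3, -2.0, 12.5]
opening: 0.0095
```

>>> apply_moves --deltas '[[0, [-2.3, 0, 0.2], 0], [0, [2.3, 0, 0], 0], [0, [-2.3, 0, 0.2], 0], [0, [2.3, 0, 0], 0]]'

```text
t: 21.28
tool_pos: [0.5437, 0.1925, 0.2934]
orientation: [0.003, 3.137, 0.001]
force: [6.8, -1.7, 12.0]
opening: 0.0093
```

>>> apply_moves --deltas '[[0, [-2.3, 0, 0.2], 0]]'

```text
t: 21.4
tool_pos: [0.5452, 0.1927, 0.2932]
orientation: [0.003, 3.139, 0.001]
force: [-2.3, -0.2, 14.3]
opening: 0.0095
```

```bash
python3 -c "
from h import *
st()"
```

```text
t 21.4 pos [0.5452 0.1927 0.2932] xang 3.1398 zax [ 2.5e-03  8.0e-04 -1.0e+00] q6 -1.318 F [-2.3 -0.2 14.3] T [ 0.2   0.52 -0.04] op 0.0095
```

>>> apply_moves --deltas '[[0, [3.5, 0, -0.5], 0], [0, [0.5, 0, 0], 0]]'

```text
t: 21.65
tool_pos: [0.5423, 0.193, 0.2945]
orientation: [0.003, 3.134, 0.003]
force: [8.5, 3.4, 10.1]
opening: 0.01
```

>>> apply_moves --deltas '[[0, [1, 0, 0], 0]]'

```text
t: 21.78
tool_pos: [0.5417, 0.1931, 0.2946]
orientation: [0.003, 3.133, 0.004]
force: [12.8, 1.9, 8.6]
opening: 0.0096
```

>>> apply_moves --deltas '[[0, [-2.5, 0, 0.3], 0], [0, [-2.5, 0, 0.2], 0]]'

```text
t: 22.02
tool_pos: [0.5452, 0.1931, 0.2933]
orientation: [0.003, 3.139, 0.003]
force: [-4.4, 2.4, 15.9]
opening: 0.0099
```

```bash
python3 -c "
from h import *
st()"
```

```text
t 22.02 pos [0.5452 0.1931 0.2933] xang 3.1399 zax [ 0.0024  0.0017 -1.    ] q6 -1.318 F [-4.4  2.4 15.9] T [ 0.54  0.81 -0.01] op 0.0099
```

>>> apply_moves --deltas '[[0, [2, 0, 0.5], 0], [0, [1.5, 0, 0.5], 0]]'

```text
t: 22.28
tool_pos: [0.5432, 0.1929, 0.2934]
orientation: [0.003, 3.133, 0.003]
force: [9.6, 0.8, 13.2]
opening: 0.0094
```

>>> apply_moves --deltas '[[0, [0.5, 0, 0.3], 0]]'

```text
t: 22.4
tool_pos: [0.543, 0.1929, 0.2935]
orientation: [0.003, 3.132, 0.003]
force: [9.1, 0.3, 13.0]
opening: 0.0101
```

>>> apply_moves --deltas '[[0, [-2, 0, -0.3], 0], [0, [-1.5, 0, 0], 0]]'

```text
t: 22.65
tool_pos: [0.545, 0.193, 0.2933]
orientation: [0.003, 3.138, 0.002]
force: [-4.0, 0.3, 21.5]
opening: 0.0096
```

```bash
python3 -c "
from h import *
st()"
```

```text
t 22.65 pos [0.545  0.193  0.2933] xang 3.1398 zax [ 0.0035  0.0014 -1.    ] q6 -1.318 F [-4.   0.3 21.5] T [ 0.03  0.81 -0.03] op 0.0096
```

>>> apply_moves --deltas '[[0, [2.5, 0, 0], 0], [0, [2, 0, 0.2], 0]]'

```text
t: 22.9
tool_pos: [0.5421, 0.1929, 0.2936]
orientation: [0.003, 3.132, 0.003]
force: [12.7, -0.2, 11.1]
opening: 0.01
```

>>> apply_moves --deltas '[[0, [1, 0, 0.2], 0]]'

```text
t: 23.02
tool_pos: [0.5414, 0.1928, 0.2936]
orientation: [0.003, 3.131, 0.003]
force: [12.5, 1.3, 12.0]
opening: 0.0095
```

```bash
python3 -c "
from h import *
st()"
```

```text
t 23.02 pos [0.5414 0.1928 0.2936] xang 3.1396 zax [ 0.0109  0.0019 -0.9999] q6 -1.315 F [12.5  1.3 12. ] T [ 0.07 -2.8  -0.02] op 0.0095
```

>>> apply_moves --deltas '[[0, [-2.5, 0, 0], 0], [0, [-2.5, 0, 0], 0]]'

```text
t: 23.28
tool_pos: [0.5445, 0.1929, 0.2917]
orientation: [0.003, 3.138, 0.002]
force: [-0.2, 1.8, 6.7]
opening: 0.0094
```

```bash
python3 -c "
from h import *
st()"
```

```text
t 23.27 pos [0.5445 0.1929 0.2917] xang 3.1398 zax [ 0.0036  0.0014 -1.    ] q6 -1.318 F [-0.2  1.8  6.7] T [ 0.31 -0.27 -0.05] op 0.0094
```

>>> apply_moves --deltas '[[0, [2.5, 0, 0.4], 0], [0, [2, 0, 0.2], 0], [0, [-2.2, 0, 0.3], 0], [0, [-2.2, 0, 0.3], 0]]'

```text
t: 23.78
tool_pos: [0.5441, 0.1927, 0.2894]
orientation: [0.003, 3.14, 0.001]
force: [2.9, 1.6, 4.6]
opening: 0.0097
```

```bash
python3 -c "
from h import *
st()"
```

```text
t 23.77 pos [0.5441 0.1927 0.2894] xang 3.1396 zax [ 1.9e-03  7.0e-04 -1.0e+00] q6 -1.317 F [2.9 1.6 4.6] T [ 0.23 -0.75 -0.04] op 0.0097
```

Depth is now about 24.3 mm and the load is light. I'll press straight on with small wiggles.

>>> apply_moves --deltas '[[0, [-0.6, 0, 0.5], 0], [0, [1, 0, 0.4], 0], [0, [-1, 0, 0.4], 0], [0, [0.6, 0, 0.3], 0], [0, [0, 0, 0], 0]]'

```text
t: 24.4
tool_pos: [0.5439, 0.1927, 0.2877]
orientation: [0.003, 3.14, 0.001]
force: [5.0, 0.7, 5.8]
opening: 0.0097
```

```bash
python3 -c "
from h import *
st()"
```

```text
t 24.4 pos [0.5439 0.1927 0.2877] xang 3.1399 zax [ 1.8e-03  4.0e-04 -1.0e+00] q6 -1.317 F [5.  0.7 5.8] T [ 0.21 -1.25  0.02] op 0.0097
```

>>> apply_moves --deltas '[[0, [-0.7, 0, 0.5], 0], [0, [0, 0, 0.5], 0], [0, [0, 0, 0], 0]]'

```text
t: 24.78
tool_pos: [0.5443, 0.1927, 0.2875]
orientation: [0.003, 3.141, 0.001]
force: [0.5, 0.6, 13.1]
opening: 0.0096
```

```bash
python3 -c "
from h import *
st()"
```

```text
t 24.77 pos [0.5443 0.1927 0.2875] xang 3.1399 zax [ 8.e-04  3.e-04 -1.e+00] q6 -1.318 F [ 0.5  0.6 13.1] T [ 0.05 -0.22 -0.02] op 0.0096
```

>>> apply_moves --deltas '[[0, [0, 0, 0], 0.15], [0, [0, 0, 0], 0.15], [0, [0, 0, 0], 0.15], [0, [0, 0, 0], 0.15], [0, [0, 0, 0], 0]]'

```text
t: 25.4
tool_pos: [0.5444, 0.1927, 0.2875]
orientation: [0.934, 2.999, 0.001]
force: [0.7, 0.2, 12.7]
opening: 0.01
```

```bash
python3 -c "
from h import *
st()"
```

```text
t 25.4 pos [0.5444 0.1927 0.2875] xang 2.5377 zax [ 1.e-03  2.e-04 -1.e+00] q6 -0.715 F [ 0.7  0.2 12.7] T [-0.06 -0.21 -0.04] op 0.01
```

>>> apply_moves --deltas '[[0, [0, 0, 0], 0.16], [0, [0, 0, 0], 0.16], [0, [0, 0, 0], 0.16], [0, [0, 0, 0], 0.16], [0, [0, 0, 0], 0.16]]'

```text
t: 26.02
tool_pos: [0.5444, 0.1926, 0.2875]
orientation: [2.032, 2.395, 0.001]
force: [0.9, -0.4, 13.4]
opening: 0.0095
```

>>> apply_moves --deltas '[[0, [0, 0, 0], 0.12], [0, [0, 0, 0], 0.12], [0, [0, 0, 0], 0.06], [0, [0, 0, 0], 0]]'

```text
t: 26.52
tool_pos: [0.5444, 0.1926, 0.2875]
orientation: [2.362, 2.07, 0.001]
force: [-0.1, -1.1, 13.6]
opening: 0.0097
```

```bash
python3 -c "
from h import *
st()"
```

```text
t 26.52 pos [0.5444 0.1926 0.2875] xang 1.439 zax [ 9.e-04  0.e+00 -1.e+00] q6 0.383 F [-0.1 -1.1 13.6] T [-0.25 -0.17  0.07] op 0.0097
```

>>> apply_moves --deltas '[[0, [0, 0, 0], 0.04], [0, [0, 0, 0], 0.03], [0, [0, 0, 0], 0]]'

```text
t: 26.9
tool_pos: [0.5444, 0.1926, 0.2874]
orientation: [2.433, 1.987, 0.001]
force: [0.0, -2.1, 13.8]
opening: 0.0096
```

```bash
python3 -c "
from h import *
st(); im=viewer.read_camera('wrist'); cv2.imwrite('pics/w6.png',im)
f=lambda im:cv2.resize(im[195:320,235:325],(432,600),interpolation=cv2.INTER_CUBIC)
cv2.imwrite('pics/c6.png',f(im))"
```

```text
t 26.9 pos [0.5444 0.1926 0.2874] xang 1.3696 zax [ 9.e-04 -1.e-04 -1.e+00] q6 0.453 F [ 0.  -2.1 13.8] T [-0.23 -0.14  0.23] op 0.0096
```

View pics/c6.png

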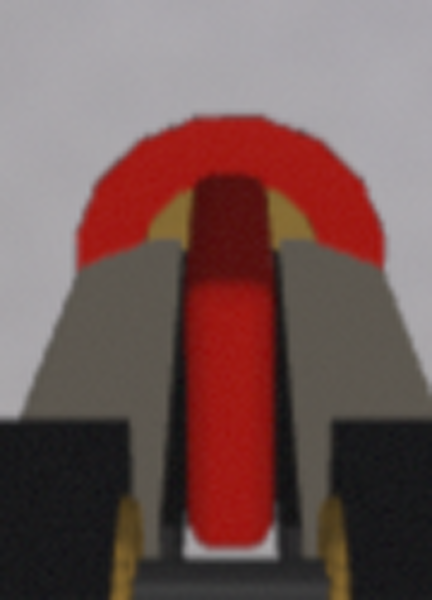

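The torque about the key rose from 0.07 to 0.23 N m, so the plug is at its stop. The crop shows the key square in the fingers and home in the ring.

```bash
python3 -c "
from h import *
st(); print(order.close_job()); st()"
```

```text
t 26.95 pos [0.5444 0.1926 0.2875] xang 1.37 zax [ 1.e-03 -1.e-04 -1.e+00] q6 0.452 F [ 0.5 -0.8 13. ] T [-0.19 -0.18  0.14] op 0.0095
the job is handed in; nothing more can be done
None
the job is handed in; nothing more can be done
```

The red key is fully home in the pump's key switch, turned clockwise to the stop and still gripped. I handed the job in at about 27 s; it gave no verdict.

**What I did:** I drew the key out of the red isolator lock and put it into the key switch. Wiggling along the keyway with a light press pushed both sticky pins back. The first moved easily. The second stuck for a while and only gave way on longer strokes with about 12 N sideways and 12 N down. The highest wrist force I read was about 22 N, but readings came only at the end of each move, so I did not measure contact force on the pins directly.

**Last checks:**
- **Home:** the tool stopped at a height of 0.2875 m, against about 0.2877 m predicted, and pressing further only raised the upward force to about 13 N.
- **Turned:** the key turned about 1.77 rad. The torque rose from 0.07 to 0.23 N m on the last bit of turn, which I took as the stop, and read 0.14 N m just before hand-in. I could not read the plug angle directly.
- **Grip:** the gripper was set to 60 N, and the last wrist picture showed the key square in the fingers with no slip.
- **Other things:** I did not take a final picture of the blue key, the stop button or the other items. All moves stayed clear of them and no unexpected forces showed.

**Disagreement:** the early scene and side camera estimates were off in y by about 6 mm for the red lock and 4 mm for the switch. I used the wrist camera values, and they fitted.

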